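# Count along the coin-roll rack and push the roll into the third gap

## Task

Start at the end of the coin-roll rack that has the tall post and run a fingertip along the rail on top of its back board, staying in contact, over the steel inlays of the first, second and third gaps, leaving the loose coin roll where it is meanwhile. Then, without gripping or lifting it, push that standing coin roll along the counter into the third gap counted from the post, upright and fully home against the back board. Leave the stored rolls and the other things as they are, and finish clear of everything.

Things in the scene. Friction and masses are not known exactly. Their poses are not given: they have to be found in the camera images.
- coin_roll: brown paper roll of coins, an upright cylinder 27.4 mm across and 52 mm high, 0.19 kg, loose, standing alone on the counter on the robot's side of the rack; origin at the centre of its underside, z up. The one to be pushed.
- rack: wooden coin-roll rack, fixed to the counter: back board and seven dividers forming six equal gaps side by side, open above and towards the robot, floored by the counter. Origin on the counter at the rack's middle; x from the open side towards the back board, y along the rack (left as seen from the robot), z up. Back board: x = +9 to +19 mm, 44 mm high. Gap centres: y = +105, +63, +21, -21, -63, -105 mm.
- rack_seat (a point): point on the counter at rack x = -4.7 mm, y = 0: the x at which the centre of the coin roll lies when it is fully home against the back board. Gaps are 36 mm wide between dividers 6 mm thick and 40 mm high, which run from x = -21 mm (round noses) to the back board at x = +9 mm.
- touch_rail (a joint): the straight rail over the back board, 258 mm long (along the rack's y), 14 mm wide, 7 mm thick, centred on x = +16 mm of the rack, top face 54 mm above the counter. It is sprung: it sinks straight down as a whole when pressed. Value = how far it is down, in m, 0 to 0.005; it begins to sink at about 1.5 N and is fully down at about 5 N.
- start_post: tall round wooden post, 22 mm across and 63 mm high with a domed top, fixed at one end of the rack (at y = +142 or -142 mm of the rack, x = 0): counting starts at this end. Origin at the centre of its foot.
- end_foot: low round wooden foot, 22 mm across and 18 mm high, fixed at the rack's other end. Origin at the centre of its underside.
- bridge_left (a point): the 20 mm wooden stretch of the rail between inlays 2 and 3; the point is the centre of its top face. Also called touch_rail_c6.
- bridge_right (a point): the 20 mm wooden stretch of the rail between inlays 4 and 5; the point is the centre of its top face. Also called touch_rail_c7.
- stored_roll_a: blue paper roll of coins 26 mm across and 48 mm high, loose, standing in the leftmost gap (y = +105 mm); origin at the centre of its underside. Leave alone.
- stored_roll_b: like stored_roll_a, in the fifth gap from the left (y = -63 mm). Leave alone.
- rubber_stamp: wooden rubber stamp 29 x 60 x 75 mm with an upright handle, loose, left of the rack; origin at the centre of its underside. Leave alone.
- counter_bell: round counter bell, 85 mm across, 58 mm high, loose, right of the rack; origin at the centre of its underside. Leave alone.
- card_terminal: card terminal 182 x 76 x 59 mm, loose, farther right; origin at the centre of its underside. Leave alone.
- inlay1 (a point): flush steel inlay in the rail, 22 mm long, 14 mm wide, behind gap 1 from the left (rack y = +105 mm); the point is the centre of its top face. Also called touch_rail_c0.
- inlay2 (a point): flush steel inlay in the rail, 22 mm long, 14 mm wide, behind gap 2 from the left (rack y = +63 mm); the point is the centre of its top face. Also called touch_rail_c1.
- inlay3 (a point): flush steel inlay in the rail, 22 mm long, 14 mm wide, behind gap 3 from the left (rack y = +21 mm); the point is the centre of its top face. Also called touch_rail_c2.
- inlay4 (a point): flush steel inlay in the rail, 22 mm long, 14 mm wide, behind gap 4 from the left (rack y = -21 mm); the point is the centre of its top face. Also called touch_rail_c3.
- inlay5 (a point): flush steel inlay in the rail, 22 mm long, 14 mm wide, behind gap 5 from the left (rack y = -63 mm); the point is the centre of its top face. Also called touch_rail_c4.
- inlay6 (a point): flush steel inlay in the rail, 22 mm long, 14 mm wide, behind gap 6 from the left (rack y = -105 mm); the point is the centre of its top face. Also called touch_rail_c5.
Mind the look-alikes: they are no part of the job. What is shaped like the coin_roll but yellow is not meant.

How it is judged:
On the way, in this order (a step that is already met when the one before it is completed fails the run):
1. a finger touches the inlay of the first gap from the post, the roll not yet moved (((y of start_post in the frame of rack above 0 m and contact force between the fingers and touch_rail_c0 above 0.3 N and distance of coin_roll from where it was at the start of the episode below 0.015 m) or (not (y of start_post in the frame of rack above 0 m) and contact force between the fingers and touch_rail_c5 above 0.3 N and distance of coin_roll from where it was at the start of the episode below 0.015 m))), for 0.04 s.
2. then the inlay of the second gap (((y of start_post in the frame of rack above 0 m and contact force between the fingers and touch_rail_c1 above 0.3 N and distance of coin_roll from where it was at the start of the episode below 0.015 m) or (not (y of start_post in the frame of rack above 0 m) and contact force between the fingers and touch_rail_c4 above 0.3 N and distance of coin_roll from where it was at the start of the episode below 0.015 m))), for 0.04 s.
3. then the rail between the second and third inlays (sliding, not hopping) (((y of start_post in the frame of rack above 0 m and contact force between the fingers and touch_rail_c6 above 0.3 N and distance of coin_roll from where it was at the start of the episode below 0.015 m) or (not (y of start_post in the frame of rack above 0 m) and contact force between the fingers and touch_rail_c7 above 0.3 N and distance of coin_roll from where it was at the start of the episode below 0.015 m))), for 0.04 s.
4. then the inlay of the third gap (((y of start_post in the frame of rack above 0 m and contact force between the fingers and touch_rail_c2 above 0.3 N and distance of coin_roll from where it was at the start of the episode below 0.015 m) or (not (y of start_post in the frame of rack above 0 m) and contact force between the fingers and touch_rail_c3 above 0.3 N and distance of coin_roll from where it was at the start of the episode below 0.015 m))), for 0.04 s.
5. the coin roll stands fully home in the third gap from the post (((y of start_post in the frame of rack above 0 m and y of coin_roll in the frame of rack between 0.012 and 0.03 m and x of coin_roll in the frame of rack above -0.0095 m) or (not (y of start_post in the frame of rack above 0 m) and y of coin_roll in the frame of rack between -0.03 and -0.012 m and x of coin_roll in the frame of rack above -0.0095 m)) and height (world z) of coin_roll below 0.004 m and angle between coin_roll's own z axis and vertical below 0.1 rad and linear speed of coin_roll below 0.01 m/s), for 0.2 s.
At the end, for the whole second after the job is handed in: The coin roll stands upright (within 0.1 rad) on the counter in the third gap counted from the tall post, within 9 mm of the gap's centre line and within about 5 mm of the back board, at rest (all of step 5); the robot touches nothing.
It fails at once if the coin roll is taken between the fingers (horizontal distance between the grasp point and coin_roll below 0.01 m and height (world z) of the grasp point below 0.068 m).
It fails at once if the coin roll is lifted (height (world z) of coin_roll above 0.012 m).
It fails at once if the coin roll is knocked over (angle between coin_roll's own z axis and vertical above 0.6 rad).
It fails at once if a stored roll is disturbed (distance of any of stored_roll_a, stored_roll_b from where it was at the start of the episode above 0.012 m).
It fails at once if the rubber stamp, bell or card terminal is disturbed (distance of any of rubber_stamp, counter_bell, card_terminal from where it was at the start of the episode above 0.012 m).
It also fails if it takes over 64 s, if anything falls off the work surface, if the arm or the gripper's body presses on something with over 40 N, if the wrist force passes 120 N, or if a joint passes its speed limit or range.

## Robot

A 6-joint arm with a two-finger parallel gripper is mounted at the origin on a cart in front of the work surface, level with it; the furniture and walls round the work are solid. World frame = base frame: x ahead of the robot, y to its left, z up, the work surface at z = 0. Lengths are in m, angles in rad, forces in N, time in s.
With the tool pointing down it reaches from about 0.25 to 0.725 m from the base axis. Payload 4 kg.
Tool frame: the origin (TCP) lies midway between the tips of the shut fingers; the grasp point (between the pads) lies 19 mm behind it; z points along the fingers, y is the direction in which the jaws open and shut (so a half turn about z gives the same grasp; the last joint's range is limited). The gripper opens to 85 mm and grips with 20 to 120 N. Pads are 22 mm wide; open, the fingers measure 114 mm over their backs; the gripper's body (76 mm by 85 mm) begins 54 mm behind the grasp point. The pads swing forward as they close: fully open they stand 13 mm farther back than shut.
Start: joints at [-1.232, 0.241, 0.005, 1.335, 0, 1.571], TCP at [0.166, -0.472, 0.231] pointing down, gripper open.
Joint ranges: [-2.72, 2.72], [-1.05, 1.87], [-1.09, 1.28], [-1.99, 2.15], [-1.42, 1.44], [-3.14, 3.14]. Speed limits (rad/s): [2.79, 2.79, 3.14, 3.14, 3.14, 3.14].

## Interface

Orientations are given as a unit quaternion [x, y, z, w].
In Python, from workcell import bot, eyes, job gives the robot as it stands.
- The arm moves only by the shell command python3 -m crank 'ROWS'. ROWS is a JSON object of lists of equal length, an entry for each row: "dr": the turn, a rotation vector about the tool's x, y, z in rad, a list of three; "travel": the shift along the tool's x, y, z in m, a list of three; "hand": the finger opening in m, from 0 to 0.0854. In form: {"dr": [[wx, wy, wz], ...], "travel": [[x, y, z], ...], "hand": [hand, ...]}. A call has 1 to 10 rows; each row is the pose to reach, as a shift and turn from the pose commanded when the call began, along the tool's axes at that moment; what a row does not reach only later rows make up. A row lasts 1/8 s, in which the tool goes at most 62.5 mm and 10.7 degrees, less where a joint would pass 70% of its speed; a pose out of reach is approached as far as the arm can. A call with a gripper value outside its range is refused whole. The fingers move at their own pace and stop on an object; the grip force is fixed at half the most. Time passes only in rows, so rows that repeat a pose let the fingers close. It gives the time, the measured TCP pose, the force and the opening at its end, in the units of the state.
- bot.get_obs(): the state, without advancing time (a new reading comes with each control period).
- eyes.camera(name): name is "side" or "top" or "wrist"; returns a dict with "color" (384x512x3 uint8, red, green, blue), "K" (3x3 intrinsics, pixels), "R" (3x3) and "t" (3): a world point X has camera coordinates R X + t; the wrist camera has in their place "T_tool_cam" (4x4, takes a point from camera to tool coordinates, whose origin is the TCP and whose axes are the flange's). Camera axes: x right, y down, z forward; pixel columns grow to the right and rows downward; lengths in m; the calibration is good to about 2 mm. The wrist camera is an equidistant fisheye: a pixel r from the principal point sees the ray r / f radians off the axis. A picture is of the moment at which its call begins: read the wrist's pose just before it. There is no depth.
- job.job_done(): hands the job in, once; it reports no verdict.
The state is a dict: "clock": time; "joint_pos": joint angles; "joint_vel": joint speeds; "tau": joint torques, N m; "eef_pos": TCP position; "tool_rot": TCP orientation; "ft_force": force on the tool from outside, world axes, zero at the start; "ft_torque": the same for the moment, N m; "grip_width": finger opening in m.
Only numpy, scipy, OpenCV 4.12 (cv2) and the standard library are available. Lean on these libraries where they do the work, as an engineer would, in place of code of your own. Each camera call takes 0.05 s, during which the arm holds its last target.

## Working session

There is one attempt and no reset: what is moved stays moved. The work goes in short steps, Python scripts to look and compute and a shell command to move; the robot and the scene stay as the last step left them, time stands still between calls to the robot, and variables do not carry over. Pictures are saved under pics/ and viewed, and the job is handed in when it is done.

```bash
mkdir -p pics; ls; python3 - <<'E'
from workcell import bot, eyes, job
import cv2
o=bot.get_obs()
print({k:(o[k]) for k in('clock','eef_pos','tool_rot','ft_force','grip_width')})
for n in('top','side','wrist'):
    c=eyes.camera(n); cv2.imwrite(f'pics/{n}0.png',c['color'][:,:,::-1])
    print(n,c['K'],c.get('R'),c.get('t'),c.get('T_tool_cam'))
E
```

```text
pics
{'clock': 0.0, 'eef_pos': array([ 0.16597037, -0.47099177,  0.23041873]), 'tool_rot': array([ 9.85685498e-01,  1.68591287e-01, -1.77957209e-04, -1.02251959e-03]), 'ft_force': array([ 0.77930907,  0.0779051 , -0.62837226]), 'grip_width': 0.08580810086001654}
top [[354.67531876   0.         250.68052826]
 [  0.         354.67531876 189.71694294]
 [  0.           0.           1.        ]] [[-0.0049085  -0.99935842 -0.03547763]
 [-0.99158545  0.00945372 -0.1291082 ]
 [ 0.12936076  0.03454537 -0.99099567]] [0.01886396 0.54383328 1.02395441] None
side [[374.25356653   0.         257.5017308 ]
 [  0.         374.25356653 187.42100088]
 [  0.           0.           1.        ]] [[-0.85218033 -0.52322289 -0.00514737]
 [-0.19957347  0.33411029 -0.92116271]
 [ 0.48369321 -0.78396947 -0.38914363]] [0.45854163 0.17649073 0.85448687] None
wrist [[297.31863964   0.         253.18662219]
 [  0.         297.31863964 191.96252991]
 [  0.           0.           1.        ]] None None [[ 6.93178977e-04 -9.60400930e-01 -2.78620841e-01  7.11136932e-02]
 [ 9.99999632e-01  5.24994263e-04  6.78246981e-04  3.21625746e-04]
 [-5.05114688e-04 -2.78621209e-01  9.60400941e-01 -1.43568113e-01]
 [ 0.00000000e+00  0.00000000e+00  0.00000000e+00  1.00000000e+00]]
```

View pics/top0.png

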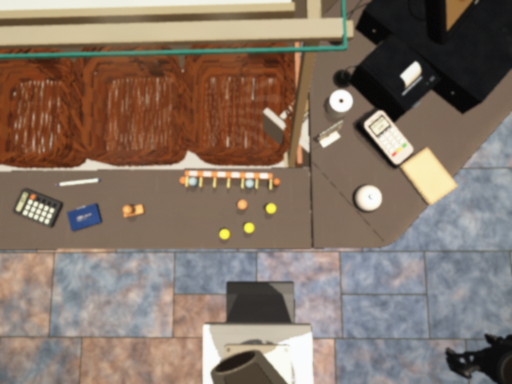

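View pics/side0.png

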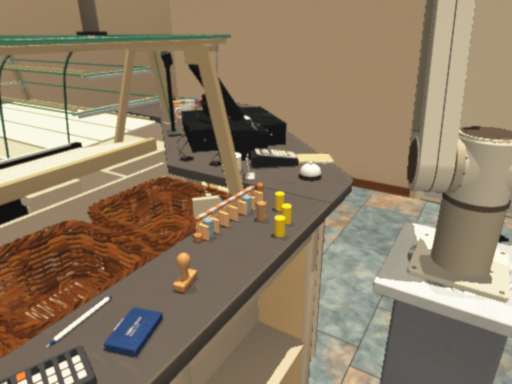

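The top view shows the rack at about (180–280, 180). The brown roll is near (242, 204), with three yellow look-alikes around it. I'll zoom in on both views.

```bash
python3 - <<'E'
import cv2
a=cv2.imread('pics/top0.png')[160:250,170:300]; cv2.imwrite('pics/topz.png',cv2.resize(a,None,fx=6,fy=6,interpolation=cv2.INTER_CUBIC))
a=cv2.imread('pics/side0.png')[165:265,180:310]; cv2.imwrite('pics/sidez.png',cv2.resize(a,None,fx=6,fy=6,interpolation=cv2.INTER_CUBIC)[:600,:800])
E
```

```text
(no output)
```

View pics/topz.png

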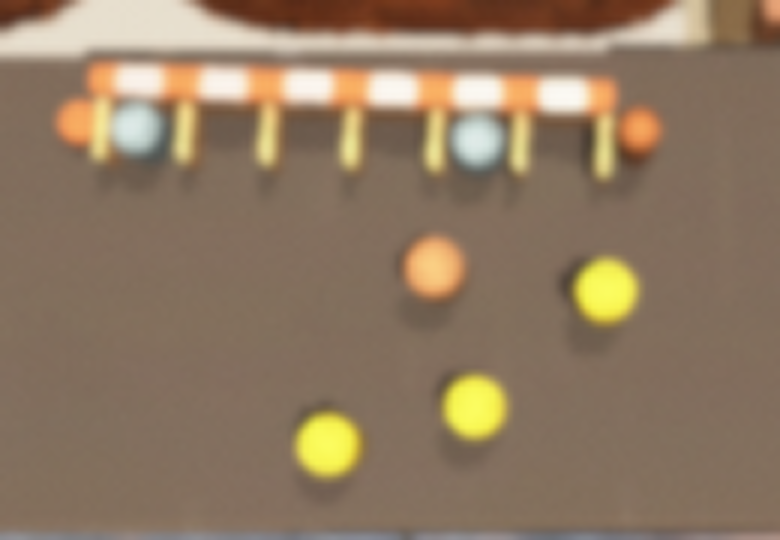

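View pics/sidez.png

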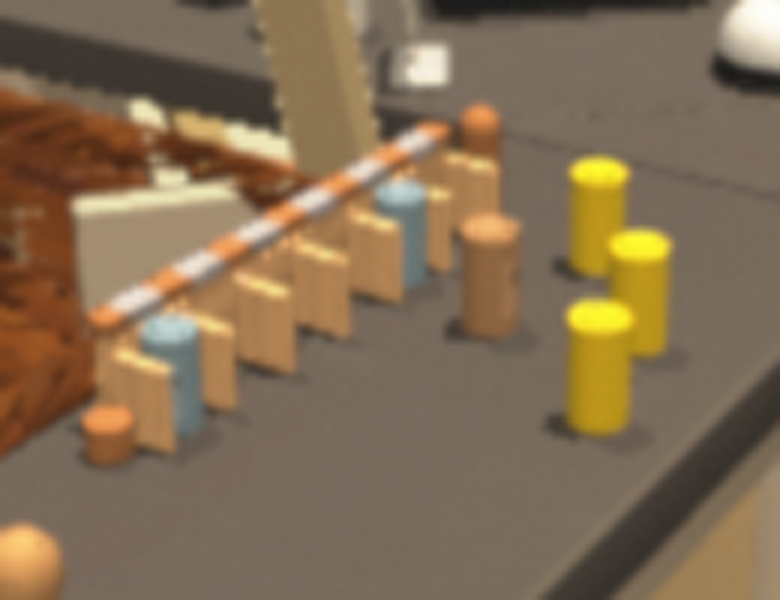

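View pics/wrist0.png

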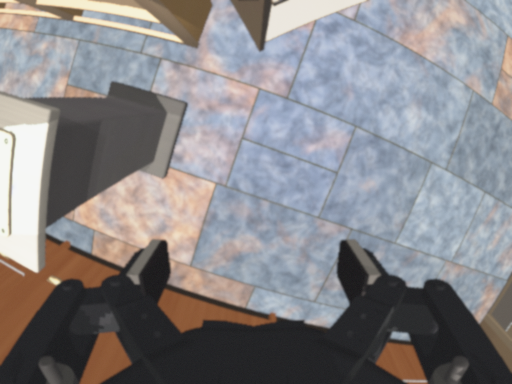

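```bash
cat > h.py <<'E'
import numpy as np,cv2
from workcell import bot,eyes,job
def ray(c,uv,z):
    d=c['R'].T@np.linalg.solve(c['K'],[uv[0],uv[1],1.]); o=-c['R'].T@c['t']
    return o+d*(z-o[2])/d[2]
def proj(c,X):
    p=c['K']@(c['R']@np.asarray(X)+c['t']); return p[:2]/p[2]
def blobs(img,lo,hi,roi,amin=5):
    h=cv2.cvtColor(img,cv2.COLOR_RGB2HSV); m=cv2.inRange(h,np.array(lo),np.array(hi))
    k=np.zeros_like(m); x0,y0,x1,y1=roi; k[y0:y1,x0:x1]=m[y0:y1,x0:x1]
    n,l,s,c=cv2.connectedComponentsWithStats(k); return [(c[i].round(2),s[i,4],s[i,:4]) for i in range(1,n) if s[i,4]>=amin]
E
python3 - <<'E'
from h import *
c=eyes.camera('top'); im=c['color']; cv2.imwrite('pics/top1.png',im[:,:,::-1])
h=cv2.cvtColor(im,cv2.COLOR_RGB2HSV)
for uv in[(242,204),(183,180),(193,173),(276,181),(193,181),(198,172),(270,208),(240,195)]: print(uv,h[uv[1],uv[0]])
roi=(175,165,300,250)
print('white');W=blobs(im,(0,0,190),(180,70,255),roi)
W=[b for b in W if b[1]<60]
for b in W: print(b, ray(c,b[0],.054).round(4))
print('orange')
for b in blobs(im,(4,90,140),(18,255,255),roi): print(b,ray(c,b[0],.052).round(4),ray(c,b[0],.06).round(4),ray(c,b[0],.018).round(4))
print('yellow')
for b in blobs(im,(24,150,140),(36,255,255),roi): print(b,ray(c,b[0],.052).round(4))
E
```

```text
(242, 204) [ 19 121 250]
(183, 180) [ 15 155 247]
(193, 173) [ 15  16 249]
(276, 181) [ 14 160 244]
(193, 181) [ 81  16 225]
(198, 172) [ 14 140 243]
(270, 208) [ 30 157 251]
(240, 195) [ 14  74 131]
white
(array([192.97, 173.23]), np.int32(39), array([189, 171,   8,   6], dtype=int32)) [0.5926 0.1856 0.054 ]
(array([206.83, 173.45]), np.int32(42), array([203, 171,   8,   6], dtype=int32)) [0.5914 0.1442 0.054 ]
(array([220.85, 173.69]), np.int32(39), array([218, 171,   7,   6], dtype=int32)) [0.5903 0.1025 0.054 ]
(array([235.09, 174.49]), np.int32(43), array([232, 172,   8,   6], dtype=int32)) [0.5874 0.0602 0.054 ]
(array([249.24, 174.61]), np.int32(46), array([246, 172,   8,   7], dtype=int32)) [0.5866 0.0183 0.054 ]
(array([263.5 , 175.39]), np.int32(46), array([260, 173,   8,   6], dtype=int32)) [ 0.5838 -0.0237  0.054 ]
(array([191.49, 180.56]), np.int32(39), array([188, 178,   8,   6], dtype=int32)) [0.5706 0.1896 0.054 ]
(array([249., 183.]), np.int32(37), array([246, 180,   7,   7], dtype=int32)) [0.5615 0.0191 0.054 ]
orange
(array([183.77, 177.03]), np.int32(94), array([1
[... 951 characters left out ...]
.5742 -0.0531  0.052 ] [ 0.5729 -0.0528  0.06  ] [ 0.5797 -0.0541  0.018 ]
(array([201.88, 183.5 ]), np.int32(8), array([201, 180,   2,   8], dtype=int32)) [0.5618 0.1589 0.052 ] [0.5606 0.1575 0.06  ] [0.5669 0.1649 0.018 ]
(array([241.96, 204.03]), np.int32(96), array([237, 199,  11,  11], dtype=int32)) [0.4998 0.0401 0.052 ] [0.4991 0.0396 0.06  ] [0.5029 0.0422 0.018 ]
yellow
(array([270.35, 208.3 ]), np.int32(81), array([266, 204,  10,  10], dtype=int32)) [ 0.4866 -0.0427  0.052 ]
(array([248.6 , 227.43]), np.int32(84), array([244, 223,  10,  10], dtype=int32)) [0.4315 0.021  0.052 ]
(array([224.42, 233.52]), np.int32(86), array([220, 229,  10,  10], dtype=int32)) [0.4144 0.0912 0.052 ]
```

```bash
python3 - <<'E'
from h import *
a=eyes.camera('top');b=eyes.camera('side')
def tri(u,v):
    P=a['K']@np.c_[a['R'],a['t']];Q=b['K']@np.c_[b['R'],b['t']]
    X=cv2.triangulatePoints(P,Q,np.array(u,float),np.array(v,float)).ravel();X=X[:3]/X[3]
    return X.round(3),(proj(a,X)-u).round(1),(proj(b,X)-v).round(1)
print('glass corner',tri((346,47),(229,37)))
print('post top',tri((276.5,180.5),(260,186)))
print('roll top c',tri((242,204),(261.5,203)))
for uv in[(290,165),(300,120),(308,90)]: print(uv,ray(a,uv,0).round(3),ray(a,uv,.2).round(3),ray(a,uv,.4).round(3))
for n,c in(('t',a),('s',b)): 
    im=c['color'][:,:,::-1]; 
    im=im[0:200,240:400] if n=='t' else im[20:220,130:290]
    cv2.imwrite(f'pics/beam_{n}.png',cv2.resize(im,None,fx=3,fy=3,interpolation=cv2.INTER_CUBIC))
E
python3 -c "
import cv2,numpy as np
a=cv2.imread('pics/beam_t.png');b=cv2.imread('pics/beam_s.png')
cv2.imwrite('pics/beam2.png',cv2.resize(np.hstack([a,b]),(800,500)))"
```

```text
glass corner (array([ 0.746, -0.174,  0.476]), array([-0.1, -0.2]), array([0.1, 0. ]))
post top (array([ 0.568, -0.062,  0.051]), array([0.1, 0.3]), array([-0.3, -0. ]))
roll top c (array([0.5  , 0.04 , 0.051]), array([-0., -0.]), array([0., 0.]))
(290, 165) [ 0.625 -0.106  0.   ] [ 0.585 -0.091  0.2  ] [ 0.545 -0.075  0.4  ]
(300, 120) [ 0.769 -0.141  0.   ] [ 0.702 -0.119  0.2  ] [ 0.635 -0.097  0.4  ]
(308, 90) [ 0.867 -0.168  0.   ] [ 0.783 -0.141  0.2  ] [ 0.698 -0.114  0.4  ]
```

View pics/beam2.png

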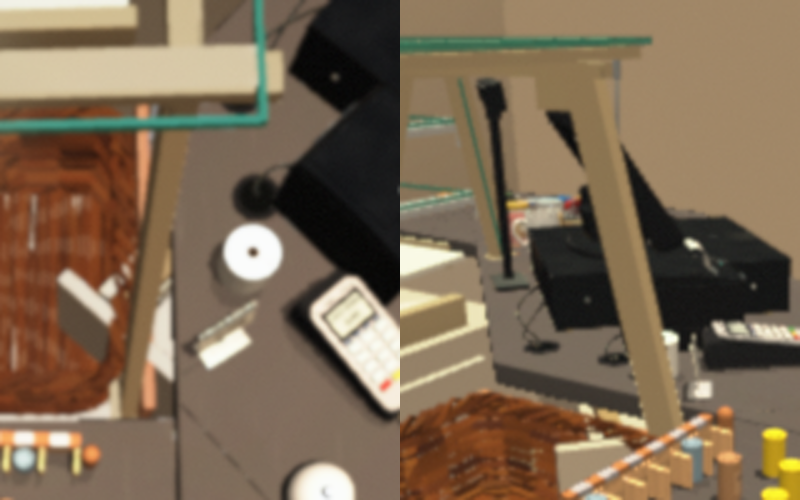

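```bash
cat >> h.py <<'E'
from scipy.spatial.transform import Rotation as Ro
yaw=-0.0417; O=np.array([.5727,.0819,0]); ex=np.array([np.cos(yaw),np.sin(yaw),0]); ey=np.array([-np.sin(yaw),np.cos(yaw),0])
def rk(x,y,z): return O+x*ex+y*ey+np.array([0,0,z])
def to(X,yw=yaw):
    o=bot.get_obs(); R=Ro.from_quat(o['tool_rot']); T=Ro.from_euler('z',yw)*Ro.from_euler('x',np.pi)
    d=np.asarray(X)-o['eef_pos']
    print('t',round(o['clock'],2),'pos',o['eef_pos'].round(4),'rot err vec',(R.inv()*T).as_rotvec().round(4),'travel',R.inv().apply(d).round(4),'F',o['ft_force'].round(2),'w',round(o['grip_width'],4))
def tor():
    o=bot.get_obs(); d=o['eef_pos']-O; return (d@ex).round(4),(d@ey).round(4),round(o['eef_pos'][2],4)
E
python3 - <<'E'
from h import *
print(rk(.017,-.105,.054)); to([.46,-.02,.2]); to([.30,-.27,.24])
E
```

```text
[ 0.58530799 -0.02371742  0.054     ]
t 0.3 pos [ 0.1661 -0.4714  0.231 ] rot err vec [-7.000e-04  2.000e-04  3.805e-01] travel [ 0.4272 -0.328   0.0312] F [-0.58  0.3   0.35] w 0.0856
t 0.3 pos [ 0.1661 -0.4714  0.231 ] rot err vec [-7.000e-04  2.000e-04  3.805e-01] travel [ 0.1932 -0.1455 -0.0089] F [-0.58  0.3   0.35] w 0.0856
```

```bash
python3 -m crank '{"dr":[[0,0,0],[0,0,0.05],[0,0,0.1],[0,0,0.15],[0,0,0.2],[0,0,0.25],[0,0,0.3],[0,0,0.35],[0,0,0.38],[0,0,0.38]],"travel":[[0.03,-0.023,0],[0.07,-0.054,0],[0.115,-0.088,0],[0.16,-0.123,0],[0.21,-0.16,0],[0.26,-0.2,0],[0.31,-0.238,0.005],[0.36,-0.276,0.01],[0.4,-0.307,0.015],[0.427,-0.328,0.02]],"hand":[0,0,0,0,0,0,0,0,0,0]}'; python3 - <<'E'
from h import *
to(rk(.017,-.105,.10)); to(rk(.017,-.105,.054));print(bot.get_obs()['joint_pos'].round(2))
E
```

```text
clock: 1.55
eef_pos: [0.4609, -0.018, 0.2111]
tool_rot: [1.0, -0.019, 0.0, -0.0]
ft_force: [-0.2, -0.3, 0.1]
grip_width: -0.0001
t 1.55 pos [ 0.4609 -0.018   0.2111] rot err vec [-0.0001 -0.0004  0.0029] travel [0.1245 0.0009 0.1112] F [-0.21 -0.28  0.06] w -0.0001
t 1.55 pos [ 0.4609 -0.018   0.2111] rot err vec [-0.0001 -0.0004  0.0029] travel [0.1245 0.0009 0.1572] F [-0.21 -0.28  0.06] w -0.0001
[-0.04  0.17 -0.13  1.26  0.    3.14]
```

Joint 6 is at its limit in this orientation. I'll turn the tool half round, which gives the same finger shape with the camera on the robot's side.

```bash
python3 -m crank '{"dr":[[0,0,-0.18],[0,0,-0.36],[0,0,-0.54],[0,0,-0.72],[0,0,-0.9],[0,0,-1.08],[0,0,-1.26],[0,0,-1.44],[0,0,-1.57],[0,0,-1.57]],"travel":[[0,0,0],[0,0,0],[0,0,0],[0,0,0],[0,0,0],[0,0,0],[0,0,0],[0,0,0],[0,0,0],[0,0,0]],"hand":[0,0,0,0,0,0,0,0,0,0]}'; python3 -m crank '{"dr":[[0,0,-0.18],[0,0,-0.36],[0,0,-0.54],[0,0,-0.72],[0,0,-0.9],[0,0,-1.08],[0,0,-1.26],[0,0,-1.44],[0,0,-1.57],[0,0,-1.57]],"travel":[[0,0,0],[0,0,0],[0,0,0],[0,0,0],[0,0,0],[0,0,0],[0,0,0],[0,0,0],[0,0,0],[0,0,0]],"hand":[0,0,0,0,0,0,0,0,0,0]}'; sed -i 's/def to(X,yw=yaw)/def to(X,yw=yaw+np.pi)/' h.py; python3 - <<'E'
from h import *
to(rk(.017,-.105,.08)); to(rk(.017,-.105,.054));print(bot.get_obs()['joint_pos'].round(2))
c=eyes.camera('wrist'); cv2.imwrite('pics/w1.png',c['color'][:,:,::-1])
E
```

```text
clock: 2.8
eef_pos: [0.4598, -0.0203, 0.2113]
tool_rot: [0.722, 0.692, -0.0, -0.0]
ft_force: [0.3, 0.2, -0.1]
grip_width: -0.0003
clock: 4.05
eef_pos: [0.4599, -0.0203, 0.2113]
tool_rot: [0.023, 1.0, -0.0, -0.0]
ft_force: [0.1, -0.3, -0.6]
grip_width: -0.0
t 4.05 pos [ 0.4599 -0.0203  0.2113] rot err vec [-0.     -0.0001 -0.0043] travel [-0.1255  0.0024  0.1313] F [ 0.13 -0.32 -0.55] w -0.0
t 4.05 pos [ 0.4599 -0.0203  0.2113] rot err vec [-0.     -0.0001 -0.0043] travel [-0.1255  0.0024  0.1573] F [ 0.13 -0.32 -0.55] w -0.0
[-0.04  0.17 -0.13  1.26 -0.    0.  ]
```

View pics/w1.png

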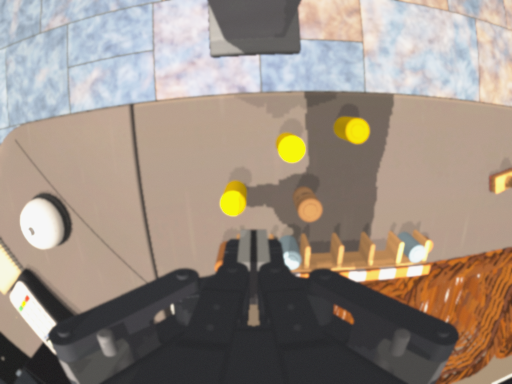

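The wrist view shows the shut fingers, with tips near (253, 240). The brown roll is at (308, 208) and the yellow ones are clear. Next I'll move over the first inlay.

```bash
python3 -m crank '{"dr":[[0,0,0],[0,0,0],[0,0,0],[0,0,0],[0,0,0],[0,0,0],[0,0,0],[0,0,0]],"travel":[[-0.045,0.001,0.01],[-0.09,0.002,0.02],[-0.125,0.002,0.04],[-0.1255,0.0024,0.07],[-0.1255,0.0024,0.1],[-0.1255,0.0024,0.125],[-0.1255,0.0024,0.137],[-0.1255,0.0024,0.137]],"hand":[0,0,0,0,0,0,0,0]}'; python3 - <<'E'
from h import *
to(rk(.017,-.105,.054));print(tor())
for n in('top','side'):
    c=eyes.camera(n)['color'][:,:,::-1]; c=c[130:250,170:300] if n=='top' else c[120:250,180:310]
    cv2.imwrite(f'pics/{n}2.png',cv2.resize(c,None,fx=4,fy=4,interpolation=cv2.INTER_CUBIC))
c=eyes.camera('wrist'); cv2.imwrite('pics/w2.png',c['color'][:,:,::-1])
E
```

```text
clock: 5.1
eef_pos: [0.5848, -0.0233, 0.0736]
tool_rot: [0.022, 1.0, 0.0, -0.001]
ft_force: [-0.4, 0.3, 0.7]
grip_width: 0.0
t 5.1 pos [ 0.5848 -0.0233  0.0736] rot err vec [-0.     -0.0017 -0.0023] travel [-0.0005 -0.0004  0.0196] F [-0.36  0.33  0.68] w 0.0
(np.float64(0.0165), np.float64(-0.1046), np.float64(0.0736))
```

View pics/side2.png

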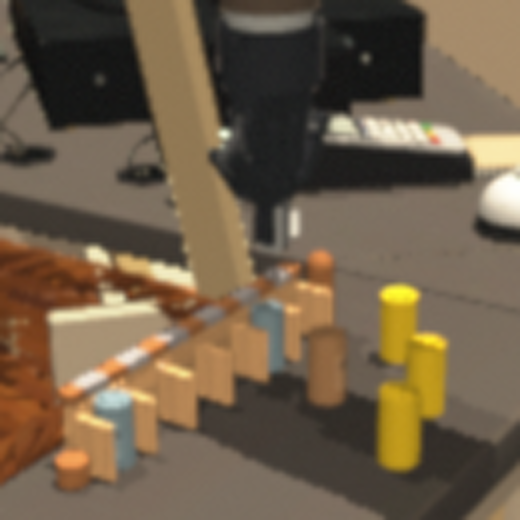

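View pics/w2.png

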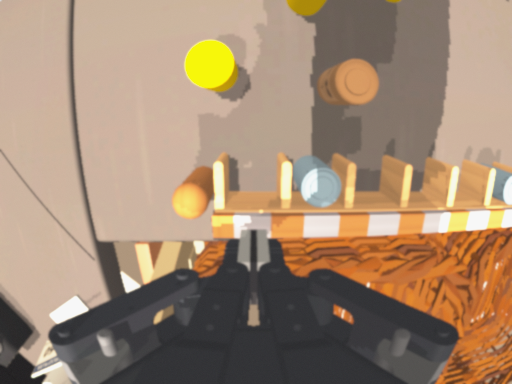

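```bash
cat >> h.py <<'E'
def wpose():
    o=bot.get_obs(); T=np.eye(4); T[:3,:3]=Ro.from_quat(o['tool_rot']).as_matrix(); T[:3,3]=o['eef_pos']; return T
def wray(c,T,uv,z):
    M=T@c['T_tool_cam']; p=(np.array(uv)-c['K'][:2,2])/c['K'][0,0]; r=np.linalg.norm(p)
    d=M[:3,:3]@np.r_[p/r*np.sin(r),np.cos(r)]; return M[:3,3]+d*(z-M[2,3])/d[2]
def inr(X): d=np.asarray(X)-O; return (d@ex).round(4),(d@ey).round(4)
E
python3 - <<'E'
from h import *
T=wpose(); c=eyes.camera('wrist'); im=c['color']
for b in blobs(im,(0,0,180),(180,75,255),(225,205,512,245),60): 
    X=wray(c,T,b[0],.054); print(b,X.round(4),inr(X))
for uv,z in(((357,81),.052),((190,201),.061),((321,188),.048)): X=wray(c,T,uv,z);print(uv,X.round(4),inr(X))
E
```

```text
(array([477.34, 218.76]), np.int32(438), array([465, 208,  25,  22], dtype=int32)) [0.5921 0.144  0.054 ] (np.float64(0.0167), np.float64(0.0628))
(array([506.78, 217.72]), np.int32(176), array([501, 208,  11,  19], dtype=int32)) [0.5944 0.1809 0.054 ] (np.float64(0.0176), np.float64(0.0999))
(array([436.05, 221.33]), np.int32(515), array([422, 211,  29,  21], dtype=int32)) [0.5905 0.1026 0.054 ] (np.float64(0.017), np.float64(0.0214))
(array([250.45, 222.49]), np.int32(712), array([233, 212,  38,  26], dtype=int32)) [ 0.583  -0.0251  0.054 ] (np.float64(0.0148), np.float64(-0.1064))
(array([383.2 , 223.57]), np.int32(630), array([367, 213,  33,  22], dtype=int32)) [0.5888 0.06   0.054 ] (np.float64(0.017), np.float64(-0.0213))
(array([320.88, 225.12]), np.int32(763), array([303, 214,  37,  23], dtype=int32)) [0.5869 0.0179 0.054 ] (np.float64(0.0169), np.float64(-0.0634))
(357, 81) [0.5009 0.0397 0.052 ] (np.float64(-0.07), np.float64(-0.0452))
(190, 201) [ 0.5658 -0.0586  0.061 ] (np.float64(-0.001), np.float64(-0.1407))
(321, 188) [0.5651 0.0186 0.048 ] (np.float64(-0.005), np.float64(-0.0636))
```

The two cameras agree to about 1 mm. I'll lower onto inlay 1 from the post.

```bash
python3 -m crank '{"dr":[[0,0,0],[0,0,0],[0,0,0],[0,0,0],[0,0,0]],"travel":[[0,0,0.01],[0,0,0.017],[0,0,0.0205],[0,0,0.022],[0,0,0.022]],"hand":[0,0,0,0,0]}'; python3 - <<'E'
from h import *
to(rk(.017,-.105,.0515));to(rk(.017,-.015,.0515));print(tor())
E
```

```text
clock: 5.92
eef_pos: [0.585, -0.0233, 0.0523]
tool_rot: [0.021, 1.0, -0.0, -0.0]
ft_force: [-0.7, 0.1, 3.3]
grip_width: -0.0004
t 5.92 pos [ 0.585  -0.0233  0.0523] rot err vec [-0.     -0.0008 -0.0012] travel [-0.0004 -0.0004  0.0008] F [-0.72  0.15  3.25] w -0.0004
t 5.92 pos [ 0.585  -0.0233  0.0523] rot err vec [-0.     -0.0008 -0.0012] travel [-0.0003  0.0896  0.0008] F [-0.72  0.15  3.25] w -0.0004
(np.float64(0.0166), np.float64(-0.1046), np.float64(0.0523))
```

```bash
python3 -m crank '{"dr":[[0,0,0],[0,0,0],[0,0,0],[0,0,0],[0,0,0],[0,0,0],[0,0,0],[0,0,0],[0,0,0],[0,0,0]],"travel":[[0,0.008,0.0005],[0,0.016,0.0005],[0,0.024,0.0005],[0,0.032,0.0005],[0,0.04,0.0005],[0,0.048,0.0005],[0,0.056,0.0005],[0,0.064,0.0005],[0,0.072,0.0005],[0,0.078,0.0005]],"hand":[0,0,0,0,0,0,0,0,0,0]}'; python3 -m crank '{"dr":[[0,0,0],[0,0,0],[0,0,0]],"travel":[[0,0.004,0],[0,0.009,0],[0,0.011,0]],"hand":[0,0,0]}'; python3 - <<'E'
from h import *
print(tor())
E
```

```text
clock: 7.18
eef_pos: [0.5887, 0.0552, 0.0518]
tool_rot: [0.021, 1.0, -0.0, -0.0]
ft_force: [0.2, -2.1, 2.8]
grip_width: -0.0001
clock: 7.55
eef_pos: [0.5892, 0.0659, 0.0518]
tool_rot: [0.021, 1.0, -0.0, -0.0]
ft_force: [-0.2, -1.3, 2.2]
grip_width: 0.0001
(np.float64(0.0171), np.float64(-0.0153), np.float64(0.0518))
```

Steps 1–4 were done in contact throughout, at 2–3 N. Now I'll lift off and line up behind the roll with the fingers slightly apart as a cradle. They stand behind the roll, not around it.

```bash
cat >> h.py <<'E'
def to2(rx,ry,z,psi,tilt=-0.07):
    o=bot.get_obs(); R=Ro.from_quat(o['tool_rot'])
    T=Ro.from_euler('z',yaw+np.pi+psi)*Ro.from_euler('x',np.pi)*Ro.from_rotvec([0,tilt,0])
    d=rk(rx,ry,z)-o['eef_pos']
    print('t',round(o['clock'],2),'rack',tor(),'dr',(R.inv()*T).as_rotvec().round(4),'travel',R.inv().apply(d).round(4),'F',o['ft_force'].round(2))
E
python3 -m crank '{"dr":[[0,0,0],[0,0,0],[0,0,0]],"travel":[[0,0,-0.03],[0,0,-0.07],[0,0,-0.07]],"hand":[0,0,0]}'
python3 - <<'E'
from h import *
r=np.array([-.0705,-.045]); g=np.array([-.042,-.021]); d=g-r; psi=np.arctan2(d[1],d[0]); u=d/np.linalg.norm(d)
p=r-u*.030; print(psi,u,p)
to2(p[0],p[1],.11,psi)
c=eyes.camera('top'); 
for b in blobs(c['color'],(4,90,140),(22,255,255),(230,192,255,215)): print(b,inr(ray(c,b[0],.052)))
E
```

```text
clock: 7.92
eef_pos: [0.5915, 0.0666, 0.125]
tool_rot: [0.021, 1.0, 0.001, 0.003]
ft_force: [0.9, 0.4, 0.1]
grip_width: -0.0003
0.6998928697192438 [0.7649112  0.64413575] [-0.09344734 -0.06432407]
t 7.92 rack (np.float64(0.0194), np.float64(-0.0145), np.float64(0.125)) dr [-0.0244 -0.0602 -0.7004] travel [ 0.1129 -0.0499  0.0142] F [0.89 0.35 0.13]
```

```bash
python3 -m crank '{"dr":[[-0.006,-0.016,-0.17],[-0.012,-0.032,-0.34],[-0.018,-0.048,-0.51],[-0.024,-0.065,-0.68],[-0.024,-0.065,-0.70],[-0.024,-0.065,-0.70]],"travel":[[0.035,-0.015,0],[0.07,-0.03,0],[0.1,-0.045,0],[0.113,-0.05,0],[0.113,-0.05,0.007],[0.113,-0.05,0.01]],"hand":[0.018,0.018,0.018,0.018,0.018,0.018]}'; python3 - <<'E'
from h import *
to2(-.0934,-.0643,.012,.70)
T=wpose();c=eyes.camera('wrist'); cv2.imwrite('pics/w3.png',c['color'][:,:,::-1])
c=eyes.camera('side')['color'][120:250,180:310,::-1];cv2.imwrite(f'pics/side3.png',cv2.resize(c,None,fx=4,fy=4,interpolation=cv2.INTER_CUBIC))
E
```

```text
clock: 8.72
eef_pos: [0.4741, 0.0208, 0.1106]
tool_rot: [-0.322, 0.946, 0.011, 0.031]
ft_force: [-0.1, -1.1, 1.0]
grip_width: 0.0179
t 8.72 rack (np.float64(-0.096), np.float64(-0.0651), np.float64(0.1106)) dr [ 0.0014 -0.0032 -0.0028] travel [ 0.0041 -0.0012  0.0985] F [-0.08 -1.1   0.99]
```

View pics/w3.png

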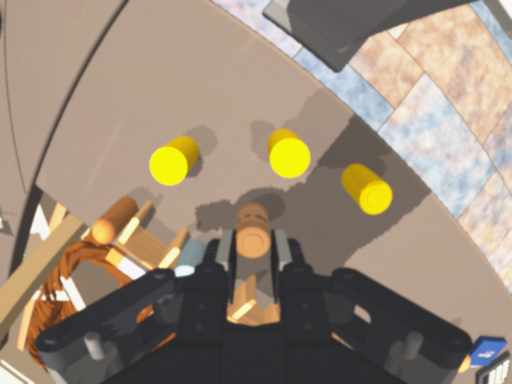

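View pics/side3.png

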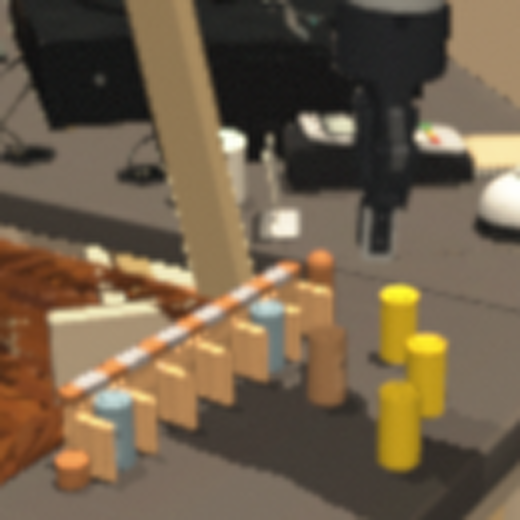

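```bash
python3 - <<'E'
from h import *
T=wpose();c=eyes.camera('wrist');im=c['color']
for uv,z in(((252.5,241),.052),((169,166),.052),((291,157),.052),((376,197),.052)): print(uv,inr(wray(c,T,uv,z)))
to2(-.0934,-.0643,.012,.70)
E
```

```text
(252.5, 241) (np.float64(-0.0711), np.float64(-0.0455))
(169, 166) (np.float64(-0.0785), np.float64(-0.1285))
(291, 157) (np.float64(-0.1378), np.float64(-0.0671))
(376, 197) (np.float64(-0.1582), np.float64(0.003))
t 8.88 rack (np.float64(-0.0955), np.float64(-0.065), np.float64(0.1111)) dr [ 0.0009 -0.0029 -0.0014] travel [ 0.0046 -0.0009  0.099 ] F [-0.12 -0.09  0.27]
```

```bash
python3 -m crank '{"dr":[[0,0,0],[0,0,0],[0,0,0],[0,0,0],[0,0,0],[0,0,0]],"travel":[[0.001,-0.001,0.02],[0.002,-0.001,0.045],[0.003,-0.001,0.07],[0.004,-0.001,0.09],[0.0046,-0.001,0.099],[0.0046,-0.001,0.099]],"hand":[0.018,0.018,0.018,0.018,0.018,0.018]}'; python3 - <<'E'
from h import *
r=np.array([-.0708,-.045]); u=np.array([.765,.644])
g=np.array([-.041,-.021])-u*.0215; print(g); to2(g[0],g[1],.012,.70)
T=wpose();c=eyes.camera('wrist'); cv2.imwrite('pics/w4.png',c['color'][:,:,::-1])
E
```

```text
clock: 9.62
eef_pos: [0.4763, 0.0212, 0.0122]
tool_rot: [-0.323, 0.946, 0.011, 0.031]
ft_force: [0.8, 0.8, 0.0]
grip_width: 0.0177
[-0.0574475 -0.034846 ]
t 9.62 rack (np.float64(-0.0938), np.float64(-0.0646), np.float64(0.0122)) dr [ 0.001  -0.0031 -0.0009] travel [-0.0468 -0.0006  0.0034] F [0.78 0.83 0.01]
```

View pics/w4.png

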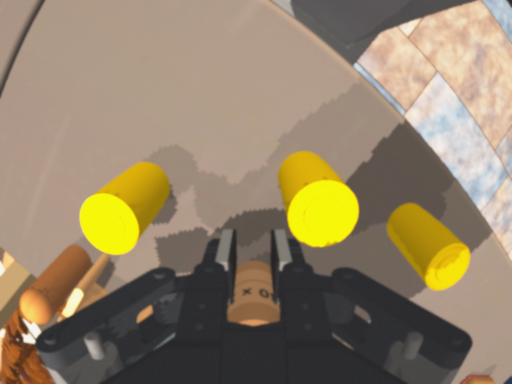

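The roll sits centred between the finger lines, just ahead of the fingertips. I'll start the push.

```bash
python3 -m crank '{"dr":[[0,0,0],[0,0,0],[0,0,0],[0,0,0],[0,0,0],[0,0,0]],"travel":[[-0.005,-0.0001,0.0003],[-0.01,-0.0002,0.0007],[-0.015,-0.0002,0.001],[-0.02,-0.0003,0.0014],[-0.025,-0.0003,0.0017],[-0.025,-0.0003,0.0017]],"hand":[0.018,0.018,0.018,0.018,0.018,0.018]}'; cat > look.py <<'E'
import sys
from h import *
n=sys.argv[1]
to2(-.0574,-.0348,.012,.70)
T=wpose();w=eyes.camera('wrist');t=eyes.camera('top');s=eyes.camera('side')
a=w['color']; b=cv2.resize(t['color'][160:240,180:290],(413,300),interpolation=cv2.INTER_CUBIC); e=cv2.resize(s['color'][165:265,190:300],(330,300),interpolation=cv2.INTER_CUBIC)
cv2.imwrite(f'pics/{n}.png',np.vstack([cv2.resize(a,(400,300)),np.zeros((0,400,3),np.uint8)])[:,:,::-1])
cv2.imwrite(f'pics/{n}b.png',np.hstack([b,e])[:,:,::-1])
E
python3 look.py p1
```

```text
clock: 10.42
eef_pos: [0.4971, 0.0365, 0.0128]
tool_rot: [-0.323, 0.946, 0.011, 0.033]
ft_force: [0.8, -0.9, -0.8]
grip_width: 0.0181
t 10.43 rack (np.float64(-0.0736), np.float64(-0.0485), np.float64(0.0128)) dr [ 0.     -0.0012 -0.0004] travel [-0.0211  0.      0.0023] F [ 0.85 -0.91 -0.83]
```

View pics/p1.png

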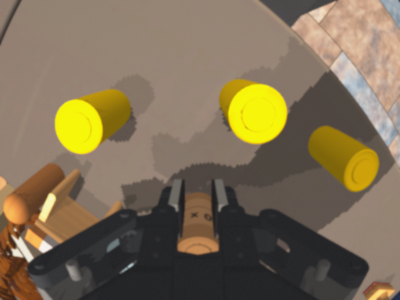

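View pics/p1b.png

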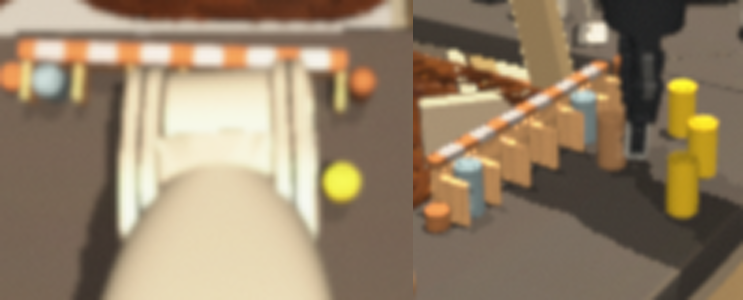

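```bash
python3 - <<'E'
from h import *
T=wpose();c=eyes.camera('wrist');im=c['color'];cv2.imwrite('pics/z1.png',cv2.resize(im[200:384,190:320,::-1],None,fx=4,fy=3))
for v in(308,316): print(v,inr(wray(c,T,(252.5,v),.052)),tor())
E
```

```text
308 (np.float64(-0.0657), np.float64(-0.0426)) (np.float64(-0.0742), np.float64(-0.0488), np.float64(0.0127))
316 (np.float64(-0.0618), np.float64(-0.0393)) (np.float64(-0.0742), np.float64(-0.0488), np.float64(0.0127))
```

View pics/z1.png

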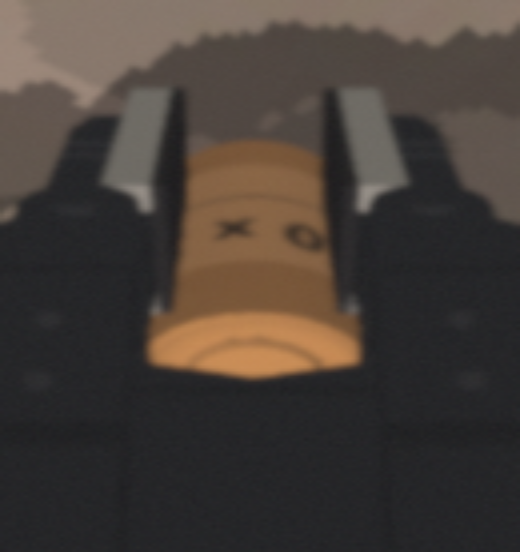

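The roll rests in the cradle about 21 mm ahead of the TCP, as predicted. I'll continue the oblique push to the gap's centre line.

```bash
python3 -m crank '{"dr":[[0,0,0],[0,0,0],[0,0,0],[0,0,0],[0,0,0],[0,0,0]],"travel":[[-0.005,0,0.0004],[-0.01,0,0.0009],[-0.015,0,0.0013],[-0.02,0,0.0018],[-0.0213,0,0.002],[-0.0213,0,0.002]],"hand":[0.018,0.018,0.018,0.018,0.018,0.018]}'; python3 - <<'E'
from h import *
print(tor(), bot.get_obs()['ft_force'])
to2(-.0574-.023,-.0348-.019,.012,.7)
E
```

```text
clock: 11.38
eef_pos: [0.5136, 0.0494, 0.0122]
tool_rot: [-0.323, 0.946, 0.011, 0.032]
ft_force: [0.7, -0.4, 0.5]
grip_width: 0.0181
(np.float64(-0.0576), np.float64(-0.035), np.float64(0.0122)) [ 0.65634442 -0.38676675  0.47588387]
t 11.38 rack (np.float64(-0.0576), np.float64(-0.035), np.float64(0.0122)) dr [ 0.0001 -0.0017 -0.0006] travel [ 0.0295  0.0002 -0.0018] F [ 0.66 -0.39  0.48]
```

```bash
python3 -m crank '{"dr":[[0,0,0],[0,0,0],[0,0,0],[0,0,0],[0,0,0],[0,0,0]],"travel":[[0.01,0,-0.0008],[0.025,0,-0.0018],[0.03,0,-0.002],[0.03,0,-0.03],[0.03,0,-0.07],[0.03,0,-0.09]],"hand":[0.018,0.018,0.018,0.018,0.018,0.0]}'; python3 - <<'E'
from h import *
to2(-.076,-.021,.1,.0)
E
```

```text
clock: 12.12
eef_pos: [0.4857, 0.0268, 0.1021]
tool_rot: [-0.322, 0.946, 0.011, 0.034]
ft_force: [1.3, 0.1, -0.8]
grip_width: 0.001
t 12.12 rack (np.float64(-0.0847), np.float64(-0.0586), np.float64(0.1021)) dr [0.0476 0.0011 0.697 ] travel [-0.0306  0.0233  0.0042] F [ 1.32  0.14 -0.79]
```

```bash
python3 -m crank '{"dr":[[0.012,0,0.17],[0.024,0,0.34],[0.036,0,0.51],[0.048,0,0.68],[0.048,0,0.697],[0.048,0,0.697]],"travel":[[-0.005,0.004,0],[-0.012,0.01,0],[-0.02,0.016,0],[-0.027,0.02,0],[-0.0306,0.0233,0],[-0.0306,0.0233,0]],"hand":[0,0,0,0,0,0]}'; python3 - <<'E'
from h import *
to2(-.076,-.021,.012,.0)
T=wpose();c=eyes.camera('wrist');im=c['color'];cv2.imwrite('pics/w5.png',im[:,:,::-1])
for b in blobs(im,(5,90,140),(22,200,255),(200,180,310,300),60): print(b,inr(wray(c,T,b[0],.052)))
E
```

```text
clock: 12.88
eef_pos: [0.4946, 0.0643, 0.102]
tool_rot: [0.019, 0.999, -0.001, 0.034]
ft_force: [-0.1, -0.4, -0.8]
grip_width: 0.0002
t 12.88 rack (np.float64(-0.0773), np.float64(-0.0209), np.float64(0.102)) dr [-0.0002 -0.0021  0.003 ] travel [ 0.0048 -0.0001  0.0899] F [-0.09 -0.38 -0.79]
(array([250.45, 220.8 ]), np.int32(499), array([235, 209,  32,  30], dtype=int32)) (np.float64(-0.0667), np.float64(-0.023))
(array([300.63, 271.91]), np.int32(118), array([291, 269,  19,   8], dtype=int32)) (np.float64(-0.0222), np.float64(0.016))
```

View pics/w5.png

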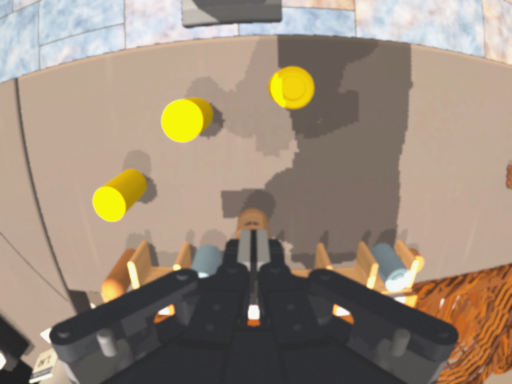

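```bash
python3 -m crank '{"dr":[[0,0,0],[0,0,0],[0,0,0],[0,0,0],[0,0,0],[0,0,0]],"travel":[[0.001,0,0.02],[0.002,0,0.045],[0.003,0,0.065],[0.004,0,0.08],[0.0048,0,0.09],[0.0048,0,0.09]],"hand":[0,0,0,0,0,0]}'; python3 - <<'E'
from h import *
to2(-.034,-.021,.012,.0)
T=wpose();c=eyes.camera('wrist');im=c['color'];cv2.imwrite('pics/z2.png',cv2.resize(im[200:384,150:360,::-1],None,fx=3,fy=3))
E
```

```text
clock: 13.68
eef_pos: [0.4954, 0.0638, 0.0113]
tool_rot: [0.02, 0.999, -0.001, 0.033]
ft_force: [-0.4, -0.8, 0.9]
grip_width: 0.0001
t 13.68 rack (np.float64(-0.0765), np.float64(-0.0213), np.float64(0.0113)) dr [-0.0006 -0.0038  0.0007] travel [-0.0425  0.0002  0.0021] F [-0.42 -0.83  0.93]
```

View pics/z2.png

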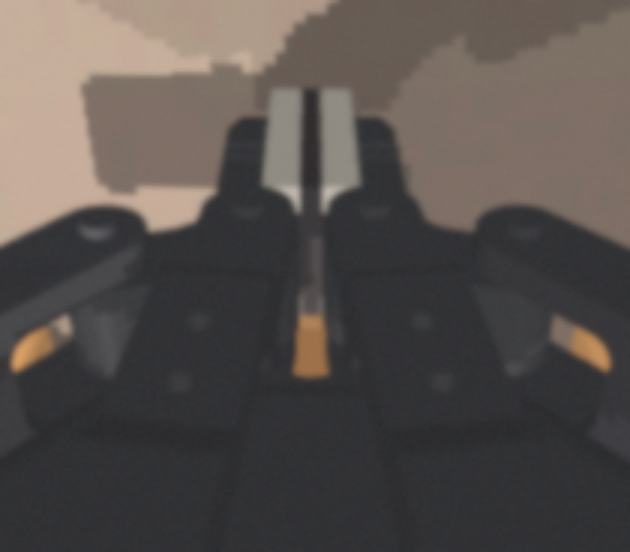

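```bash
python3 -m crank '{"dr":[[0,0,0],[0,0,0],[0,0,0],[0,0,0],[0,0,0],[0,0,0],[0,0,0],[0,0,0],[0,0,0],[0,0,0]],"travel":[[-0.004,0,0.0002],[-0.009,0,0.0004],[-0.014,0,0.0007],[-0.019,0,0.001],[-0.024,0,0.0013],[-0.029,0,0.0016],[-0.033,0,0.0018],[-0.037,0,0.0019],[-0.0405,0,0.002],[-0.0405,0,0.002]],"hand":[0,0,0,0,0,0,0,0,0,0]}'; python3 look.py p3; python3 -c "
from h import *
to2(-.029,-.021,.012,0)"
```

```text
clock: 14.98
eef_pos: [0.5371, 0.0625, 0.0127]
tool_rot: [0.021, 0.999, -0.001, 0.034]
ft_force: [0.4, 1.1, -0.3]
grip_width: 0.0
t 14.97 rack (np.float64(-0.0347), np.float64(-0.0209), np.float64(0.0127)) dr [-0.0487 -0.0015 -0.6978] travel [ 0.0227 -0.0139 -0.0009] F [ 0.35  1.1  -0.29]
t 15.12 rack (np.float64(-0.035), np.float64(-0.0209), np.float64(0.0128)) dr [-0.0003 -0.0014  0.0005] travel [-0.0059 -0.0001  0.0012] F [-0.19  0.19 -0.52]
```

View pics/p3b.png

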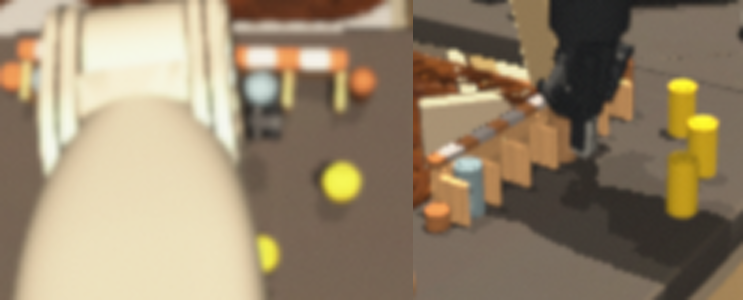

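View pics/p3.png

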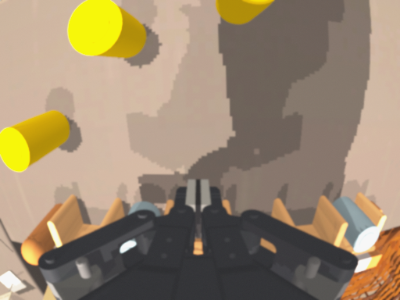

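```bash
python3 - <<'E'
from h import *
T=wpose();c=eyes.camera('wrist');t=eyes.camera('top')
for z in(.05,.06,.07,.08,.09,.1,.12): print(z,wray(c,T,(68,330),z).round(3),ray(t,(249.5,195),z).round(3))
E
```

```text
0.05 [ 0.576 -0.048  0.05 ] [0.526 0.018 0.05 ]
0.06 [ 0.564 -0.036  0.06 ] [0.525 0.018 0.06 ]
0.07 [ 0.552 -0.025  0.07 ] [0.524 0.017 0.07 ]
0.08 [ 0.54  -0.014  0.08 ] [0.523 0.017 0.08 ]
0.09 [ 0.529 -0.003  0.09 ] [0.522 0.016 0.09 ]
0.1 [0.517 0.008 0.1  ] [0.521 0.016 0.1  ]
0.12 [0.493 0.031 0.12 ] [0.518 0.015 0.12 ]
```

The knuckles are about 100 mm up, well above the 48 mm stored roll. I'll make the last few millimetres slowly and watch the force.

```bash
python3 -m crank '{"dr":[[0,0,0],[0,0,0],[0,0,0],[0,0,0],[0,0,0]],"travel":[[-0.002,0,0.0002],[-0.004,0,0.0005],[-0.005,0,0.0008],[-0.0058,0,0.001],[-0.0058,0,0.001]],"hand":[0,0,0,0,0]}'; python3 -c "
from h import *
to2(-.029,-.021,.012,0)"
```

```text
clock: 15.85
eef_pos: [0.5425, 0.0622, 0.012]
tool_rot: [0.021, 0.999, -0.001, 0.034]
ft_force: [-0.5, 0.6, 0.7]
grip_width: 0.0001
t 15.85 rack (np.float64(-0.0294), np.float64(-0.0209), np.float64(0.012)) dr [-0.0003 -0.0021  0.0006] travel [-0.0004 -0.0001  0.    ] F [-0.55  0.58  0.7 ]
```

```bash
python3 -m crank '{"dr":[[0,0,0],[0,0,0],[0,0,0]],"travel":[[-0.0008,0,0],[-0.0015,0,0.0001],[-0.0015,0,0.0001]],"hand":[0,0,0]}';python3 -m crank '{"dr":[[0,0,0],[0,0,0],[0,0,0]],"travel":[[-0.0008,0,0],[-0.0015,0,0.0001],[-0.0015,0,0.0001]],"hand":[0,0,0]}'; python3 -c "
from h import *
to2(-.029,-.021,.012,0)"
```

```text
clock: 16.23
eef_pos: [0.5436, 0.0622, 0.0119]
tool_rot: [0.021, 0.999, -0.001, 0.034]
ft_force: [-3.1, 0.6, 1.6]
grip_width: -0.0001
clock: 16.6
eef_pos: [0.5437, 0.0621, 0.0117]
tool_rot: [0.02, 0.999, -0.001, 0.032]
ft_force: [-6.8, -0.4, 5.0]
grip_width: -0.0001
t 16.6 rack (np.float64(-0.0281), np.float64(-0.021), np.float64(0.0117)) dr [-0.0004 -0.0054  0.0008] travel [ 0.0008 -0.     -0.0003] F [-6.82 -0.37  4.97]
```

The force rose to 6.8 N with the TCP at rack x = -28 mm, so the roll is against the back board. I'll back straight off, rise and look.

```bash
python3 -m crank '{"dr":[[0,0,0],[0,0,0],[0,0,0],[0,0,0],[0,0,0],[0,0,0],[0,0,0]],"travel":[[0.005,0,-0.0003],[0.015,0,-0.001],[0.035,0,-0.0025],[0.045,0,-0.004],[0.045,0,-0.05],[0.045,0,-0.11],[0.045,0,-0.15]],"hand":[0,0,0,0,0,0,0]}'; python3 - <<'E'
from h import *
to2(-.08,-.021,.16,0)
T=wpose();c=eyes.camera('wrist');im=c['color'];cv2.imwrite('pics/w6.png',im[:,:,::-1])
E
```

```text
clock: 17.48
eef_pos: [0.4915, 0.0646, 0.1618]
tool_rot: [0.021, 0.999, -0.001, 0.036]
ft_force: [1.3, -0.1, 0.4]
grip_width: -0.0001
t 17.48 rack (np.float64(-0.0804), np.float64(-0.0206), np.float64(0.1618)) dr [0.0003 0.0023 0.0005] travel [-0.0003 -0.0004  0.0018] F [ 1.3  -0.12  0.37]
```

View pics/w6.png

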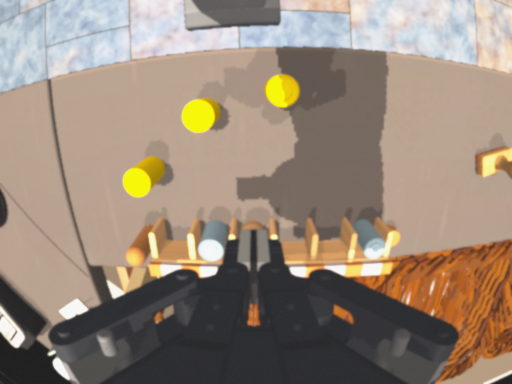

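```bash
python3 -m crank '{"dr":[[0,0,0],[0,0,0],[0,0,0],[0,0,0],[0,0,0],[0,0,0]],"travel":[[0.02,-0.03,-0.03],[0.05,-0.06,-0.06],[0.09,-0.1,-0.08],[0.12,-0.14,-0.09],[0.13,-0.16,-0.09],[0.13,-0.16,-0.09]],"hand":[0,0,0,0,0,0]}'; python3 - <<'E'
from h import *
t=eyes.camera('top');s=eyes.camera('side')
b=cv2.resize(t['color'][160:240,180:290],(413,300),interpolation=cv2.INTER_CUBIC); e=cv2.resize(s['color'][165:265,190:300],(330,300),interpolation=cv2.INTER_CUBIC)
cv2.imwrite('pics/f1.png',np.hstack([b,e])[:,:,::-1])
for bl in blobs(t['color'],(4,90,140),(22,255,255),(225,176,246,200)): print(bl,inr(ray(t,bl[0],.052)))
cv2.imwrite('pics/f1w.png',eyes.camera('wrist')['color'][:,:,::-1])
E
```

```text
clock: 18.27
eef_pos: [0.3477, -0.0908, 0.24]
tool_rot: [0.022, 0.999, -0.001, 0.035]
ft_force: [0.2, 0.8, 0.5]
grip_width: 0.0002
(array([234.79, 180.77]), np.int32(158), array([225, 176,  21,  13], dtype=int32)) (np.float64(-0.0029), np.float64(-0.0208))
(array([242.83, 187.  ]), np.int32(6), array([241, 185,   4,   4], dtype=int32)) (np.float64(-0.0207), np.float64(-0.0453))
```

View pics/f1.png

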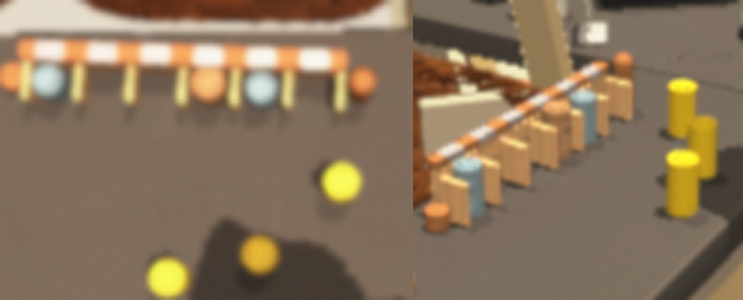

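View pics/f1w.png

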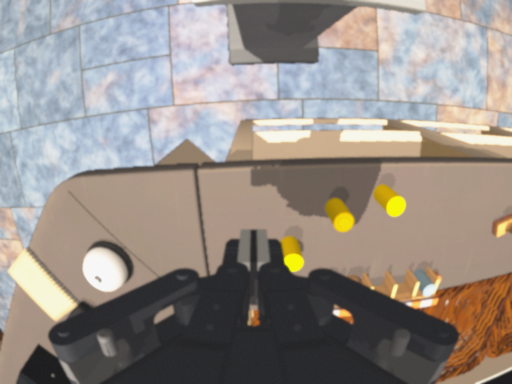

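```bash
python3 - <<'E'
from h import *
t=eyes.camera('top')
print(inr(ray(t,(235.0,182.0),.052)),inr(ray(t,(235.0,186.5),.052)))
s=eyes.camera('side');h=t['color'];
cv2.imwrite('pics/f2.png',cv2.resize(h[168:198,215:260,::-1],None,fx=16,fy=16,interpolation=cv2.INTER_NEAREST))
E
```

```text
(np.float64(-0.0066), np.float64(-0.0216)) (np.float64(-0.02), np.float64(-0.0222))
```

View pics/f2.png

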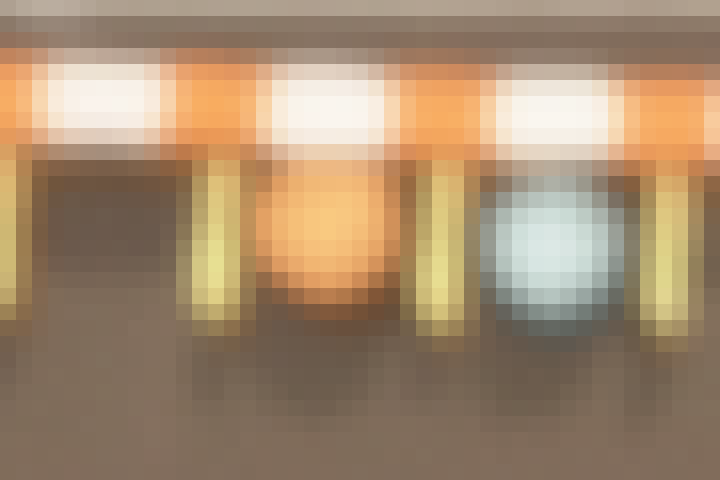

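The roll stands upright in the third gap at about (235, 182), right up against the back board. The arm is clear of everything, so I'm handing in.

```bash
python3 -c "
from workcell import job,bot
print(bot.get_obs()['ft_force'].round(2)); print(job.job_done())"
```

```text
[ 1.06  0.18 -0.14]
the job is handed in; nothing more can be done
None
```

I ran the rail and pushed the brown roll home into the third gap from the post, then handed the job in at about 18.5 s of the 64 s. No verdict is reported.

**Rail:** The tall post is at the right end of the rack. I put the shut fingertips on the first inlay at about 3.3 N. I then slid them over the second inlay and the bridge onto the third. The rail stayed slightly pressed at every reading (2.2–3.3 N), and the roll had not been touched by then.

**Push:** I pushed the roll obliquely with slightly open fingers behind it, to the gap's centre line. Then I pushed it straight in with the fingers shut until the force rose to 6.8 N against the back board. It was never gripped or lifted.

**Last checks:**
- **Roll position:** the top camera puts it at about rack x = -6.5 mm, y = -21 mm. That is about 2 mm short of the nominal -4.7 mm, which is about the calibration error and inside the -9.5 mm limit. The side view shows it upright.
- **Other things:** the stored rolls, yellow look-alikes and bell looked undisturbed by eye. I did not re-measure them, and the stamp and card terminal got no closer look.
- **Arm:** it ended about 0.2 m back and 0.24 m up, touching nothing. The residual force reading was about 1 N, which I took as sensor noise.

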